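# Unlock a display-lift drive and rock its spindle into gear

### The job

Put the opened display-lift drive into gear: take the red transport lock off its slide and hang it by its loop handle on the hook stand, then ease the red shift knob in towards the spindle. The gear teeth will clash at first: never force the knob or the spindle, but turn the spindle by its blue cross bar until the spring-loaded nose drops between two teeth and catches, then push the knob fully home and let go. Leave everything else on the bench where it is.

Things in the scene. Friction and masses are not known exactly. Their poses are not given: they have to be found in the camera images.
- drive: Fixed gear drive with a dark steel base plate 150 (x) x 300 (y) x 12 mm high. Origin at the centre of its underside on the bench. Its own +y runs from the shift knob to the spindle; the slide moves along it. A square aluminium plate (130 mm, top 78 mm above the bench, centred on the spindle axis) covers a six-slot brass gear 98 mm across (slots every 60 degrees). How the slots stand relative to the blue bar is unknown and differs every time.
- spindle_grip (a point): Fixed point on the vertical spindle axis, 113 mm above the bench, in the middle of the blue cross bar (bar 120 long, 16 wide, 26 mm high, from 100 to 126 mm above the bench). Axes as drive.
- spindle (a joint): Angle (rad) of the blue bar about the upward axis: at 0 the bar lies along drive's x; positive is counter-clockwise seen from above. Friction 0.08 N m. It turns freely until the nose drops into a slot (at most 60 degrees of turning when the nose is pressed on the teeth); then it is caught, with about 4 degrees of play either way, and must not be forced: above about 1.2 N m is forcing.
- knob_grip (a point): Middle of the red cylindrical shift knob (36 mm diameter, 30 mm high, from 88 to 118 mm above the bench) on a 16 mm steel post; axes as drive; moves with the knob.
- shift (a joint): Travel (m) of the shift knob along drive's +y: about 0 out, 0.036 fully home. Stays where it is left (7 N friction). With the lock on it stops near 0.013. With teeth clashing the nose stops at about 0.016; pushing on compresses the nose spring (3 to 5.5 N more) until it is solid at about 0.030, from where force only jams it: pushes up to about 20 N are gentle. The knob can pass 0.030 only when the nose has dropped into a slot.
- dog: Steel nose, 10 mm wide, under the lock and running in under the plate to the gear; sprung forward on the knob's slide by up to 14 mm. Its origin is a point at bench level that rides with the nose: 20 mm ahead of knob_grip along the drive's +y when the nose is not pushed back, as little as 6 mm ahead while the nose is pressed back on the teeth. A force on it over 35 N counts as forcing.
- lock: Loose red transport lock, 0.2 kg, 100 mm wide (own x), 28 mm thick (own y), 156 mm high, standing across the slide between knob and plate on two feet. Origin at the centre of its underside, on the base plate. Two 46 mm feet, a cross plate 46 to 58 mm up, and above it a rectangular loop of 12 mm round bar, opening 76 mm wide and 86 mm high.
- lock_bar (a point): Middle of the lock's top handle bar, 150 mm above its underside; bar 12 mm round, running along the lock's own x, straight for 88 mm. Axes as lock.
- hook: Fixed hook stand: round foot 100 mm across, 16 mm upright post 220 mm high at the origin (underside centre). A level 8 mm rod leaves the post towards the stand's own -x at 200 mm height (rod axis), straight for 78 mm, then turns up.
- hook_tip (a point): Top end of the upturned tip: 94 mm out from the post along the stand's -x and 222 mm above the bench (plus 4 mm of rounding).
- circuit_board: Bystander: loose green board 120 x 160 mm with black heat sink, origin under its centre.
- notebook: Bystander: blue notebook 150 x 210 x 16 mm, origin under its centre.
- meter: Bystander: yellow hand meter 80 x 160 x 44 mm, origin under its centre.
- screwdriver: Bystander: screwdriver lying along its own x.
- screw_tray: Bystander: grey divided tray 100 x 170 x 35 mm, origin under its centre.
- vent_cover: Bystander: black slotted cover 80 x 220 x 22 mm, origin under its centre.
- spanner: Bystander: spanner lying along its own x.
Not all that is in view belongs to the job. Of the things that look like the lock, the largest one is meant.

How it is judged (in metres and radians):
On the way, in this order (a step that is already met when the one before it is completed fails the run):
1. the lock hangs by its loop on the hook (horizontal distance between lock_bar and hook_tip below 0.085 m and height (world z) of lock_bar between 0.2 and 0.222 m and contact force between lock and hook above 0.5 N and contact force between lock and the fingers below 0.1 N), for 0.2 s.
2. the knob is fully home, the teeth in mesh (value of joint shift above 0.0325 m), for 0.1 s.
At the end, for the whole second after the job is handed in: The shift knob is within 3.5 mm of fully home (joint above 0.0325) with the nose following it within 3 mm, and the lock hangs from the hook rod by its loop bar, between the post and the upturned tip, its bar's middle within 40 mm of the rod sideways, almost still (under 0.08 m/s) (value of joint shift above 0.0325 m and y of dog in the frame of knob_grip above 0.017 m and x of lock_bar in the frame of hook between -0.095 and -0.008 m and y of lock_bar in the frame of hook between -0.04 and 0.04 m and z of lock_bar in the frame of hook between 0.2 and 0.222 m and contact force between lock and hook above 0.5 N and linear speed of lock below 0.08 m/s); the robot touches nothing.
It fails at once if the gear teeth are forced (over 35 N on the nose) (contact force between dog and anything else above 35 N).
It fails at once if a bystander is knocked more than 30 mm out of place (distance of any of circuit_board, notebook, meter, screwdriver, screw_tray, vent_cover, spanner from where it was at the start of the episode above 0.03 m).
It also fails if it takes over 72 s, if anything falls off the work surface, if the arm or the gripper's body presses on something with over 40 N, if the wrist force passes 120 N, or if a joint passes its speed limit or range.

### The arm

A 6-joint arm with a two-finger parallel gripper is mounted at the origin on the work surface. World frame = base frame: x ahead of the robot, y to its left, z up, the work surface at z = 0. Lengths are in mm, angles in rad, forces in N, time in s.
With the tool pointing down it reaches from about 350 to 775 mm from the base axis. Payload 7.3 kg.
Tool frame: the origin (TCP) lies between the finger pads; the fingertips stand ctrl.tip_extent ahead of it and the grasp point (between the pads) lies 3 mm ahead of it (ctrl.tip_extent is the distance from the TCP to the fingertips, in mm); z points along the fingers, y is the direction in which the jaws open and shut (so a half turn about z gives the same grasp; the last joint's range is limited). The gripper opens to 92 mm and grips with 3 to 60 N. Pads are 19 mm wide; open, the fingers measure 130 mm over their backs; the gripper's body (75 mm by 190 mm) begins 47 mm behind the grasp point.
Start: joints at [-1.445, 0.342, 1.524, -0, 1.275, -0.146], TCP at [140.966, -505.738, 248.741] pointing down, gripper open.
Joint ranges: [-2.53, 2.53], [-0.77, 2.02], [0.04, 2.7], [-1, 4.14], [0.28, 2.66], [-3.11, 3.11]. Speed limits (rad/s): [2.57, 2.57, 3.14, 3.14, 3.14, 3.14].

### API

Orientations are given as a unit quaternion [x, y, z, w].
In Python, from bench import ctrl, snapshot, camera_model gives the robot as it stands. The module is installed in compiled form; this text tells all that it offers.
- The arm moves only by the tool arm_command, never from a script. Its arguments are lists of equal length, an entry for each row: "offset": the shift along the tool's x, y, z in cm, a list of three; "turn": the turn, a rotation vector about the tool's x, y, z in degrees, a list of three; "claw": the gripper's target within -1 to 1 (shut at 1, half-way at 0, fully open at -1). A call has 1 to 20 rows; each row shifts and turns the commanded pose from where the row before left it, along the tool's axes as they then stand; what a row does not reach is not made up. A row lasts 1/8 s, in which the tool goes at most 62.5 mm and 10.7 degrees, less where a joint would pass 70% of its speed; a pose out of reach is approached as far as the arm can. A call is refused whole if a number of a shift passes 6.25 or a number of a turn 10.7, either way. A call with a gripper value outside its range is refused whole. The fingers move at their own pace and stop on an object; the grip force is fixed at half the most. Time passes only in rows, so rows that do not move let the fingers close. It gives the time, the measured TCP pose, the force and the opening at its end, in the units of the state.
- ctrl.get_state(): the state, without advancing time (a new reading comes with each control period).
- snapshot(name): name is "scene" or "top"; returns the picture (480x640x3 uint8, red, green, blue); there is no depth.
- camera_model(name): a dict with "intrinsics" (3x3 intrinsics, pixels), "k1" (the pictures are not rectified: a ray, as slopes to the right and down, at radius r is drawn at 1 + k1 r^2 times it, then the intrinsics apply), "R" (3x3) and "t" (3): a world point X has camera coordinates R X + t. Camera axes: x right, y down, z forward; pixel columns grow to the right and rows downward; lengths in mm; the calibration is good to about 2 mm. A picture is of the moment at which its call begins. camera_model takes no time and is no camera call.
- ctrl.finish_job(): hands the job in, once; it reports no verdict.
The state is a dict: "time_s": time; "joint_positions": joint angles; "joint_velocities": joint speeds; "effort": joint torques, N m; "eef_pos": TCP position; "orientation": TCP orientation; "ft_force": force on the tool from outside, world axes, zero at the start; "ft_torque": the same for the moment, N m; "width": opening from 0.0 (shut) to 1.0 (fully open).
Only numpy, scipy, OpenCV 4.12 (cv2) and the standard library are available. Lean on these libraries where they do the work, as an engineer would, in place of code of your own. Each camera call takes 0.05 s, during which the arm holds its last target.

## Working session

There is one attempt and no reset: what is moved stays moved. The work goes in short steps, Python scripts to look and compute and a tool call to move; the robot and the scene stay as the last step left them, time stands still between calls to the robot, and variables do not carry over. Pictures are saved under pics/ and viewed, and the job is handed in when it is done.

Besides the shell and the picture viewer there is one more tool, called after "Request:" as a command line: name --argument value ..., lists and objects as JSON in quotes. arm_command: Moves the arm, as the interface text tells. Its arguments: {"type":"object","properties":{"offset":{"type":"array","items":{"type":"array","items":{"type":"number"}}},"turn":{"type":"array","items":{"type":"array","items":{"type":"number"}}},"claw":{"type":"array","items":{"type":"number"}}},"required":["offset","turn","claw"]}

```bash
mkdir -p pics
cat > h.py <<'E'
import numpy as np, cv2
from bench import ctrl, snapshot, camera_model
def save(n,img): cv2.imwrite(f'pics/{n}.png',cv2.cvtColor(img,cv2.COLOR_RGB2BGR))
def ray(cam,u,v):
    m=camera_model(cam);K=np.array(m['intrinsics']);R=np.array(m['R']);t=np.array(m['t'])
    d=np.linalg.solve(K,[u,v,1.]);xd=d[:2];x=xd.copy()
    for _ in range(30): x=xd/(1+m['k1']*(x@x))
    return -R.T@t, R.T@np.array([x[0],x[1],1.])
def onz(cam,u,v,z):
    o,d=ray(cam,u,v); return o+d*(z-o[2])/d[2]
def proj(cam,X):
    m=camera_model(cam);K=np.array(m['intrinsics']);c=np.array(m['R'])@np.array(X,float)+np.array(m['t'])
    s=c[:2]/c[2]; s=s*(1+m['k1']*(s@s)); return (K@np.array([s[0],s[1],1]))[:2]
def tri(c1,p1,c2,p2):
    o1,d1=ray(c1,*p1);o2,d2=ray(c2,*p2)
    A=np.stack([d1,-d2],1);s=np.linalg.lstsq(A,o2-o1,rcond=None)[0]
    a=o1+d1*s[0];b=o2+d2*s[1];return (a+b)/2,np.linalg.norm(a-b)
E
python3 - <<'E'
from h import *
s=ctrl.get_state()
print({k:np.round(v,3) for k,v in s.items()},ctrl.tip_extent)
for n in('scene','top'):
    save(n+'0',snapshot(n)); m=camera_model(n);print(n,np.round(-np.array(m['R']).T@np.array(m['t'])),np.round(m['R'],2),m['k1'],m['intrinsics'])
E
```

```text
{'time_s': np.float64(0.0), 'joint_positions': array([-1.445,  0.343,  1.525, -0.   ,  1.275, -0.146]), 'joint_velocities': array([ 0.001, -0.001,  0.002, -0.   , -0.   , -0.001]), 'effort': array([ 1.0000e-03, -4.3123e+01, -2.4422e+01,  7.2000e-02,  5.6000e-02,
       -0.0000e+00]), 'eef_pos': array([ 140.907, -505.333,  248.034]), 'orientation': array([ 0.991,  0.135,  0.   , -0.001]), 'ft_force': array([ 0.005, -0.652,  1.058]), 'ft_torque': array([-0.027, -0.05 ,  0.031]), 'width': np.float64(0.998)} 22.0
scene [1038. -738.  769.] [[ 0.85  0.52 -0.02]
 [ 0.29 -0.51 -0.81]
 [-0.43  0.69 -0.58]] -0.06993902671273819 [[439.20075863   0.         322.74566093]
 [  0.         439.20075863 244.61571215]
 [  0.           0.           1.        ]]
top [ 225.    5. 1733.] [[-0.04 -1.    0.  ]
 [-0.98  0.03 -0.22]
 [ 0.22 -0.01 -0.98]] -0.2058478883841291 [[624.0021039    0.         319.71310729]
 [  0.         624.0021039  241.65038581]
 [  0.           0.           1.        ]]
```

```bash
ls -la .
```

```text
total 16
drwxr-xr-x  3 agent agent 4096 Dec  6 18:04 .
drwxr-xr-x 23 root  root  4096 Dec  6 18:03 ..
-rw-r--r--  1 agent agent  876 Dec  6 18:04 h.py
drwxr-xr-x  2 agent agent 4096 Dec  6 18:04 pics
```

View pics/scene0.png

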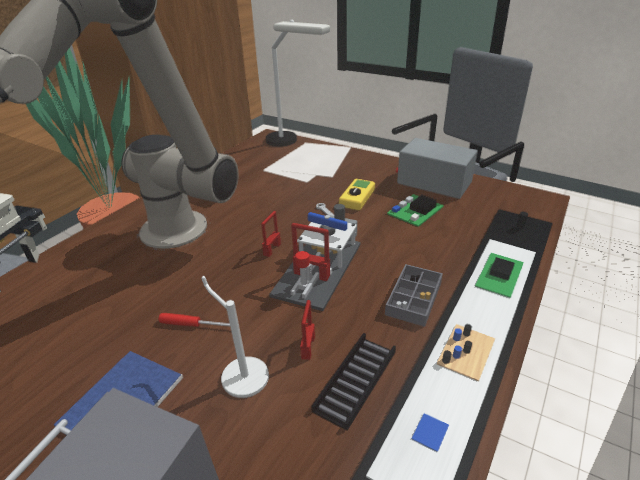

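View pics/top0.png

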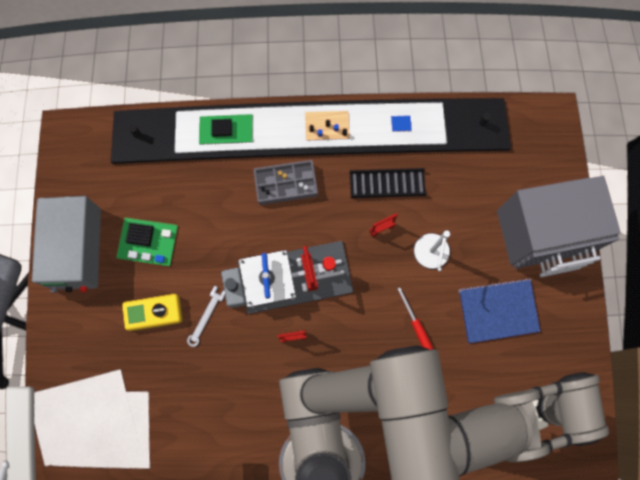

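Run:
```python
from h import *
a=snapshot('scene');b=snapshot('top')
c=cv2.resize(a[190:400,150:400],None,fx=3.0,fy=2.85,interpolation=cv2.INTER_CUBIC)
save('c1',c)
c=cv2.resize(b[200:340,210:470],None,fx=3,fy=3,interpolation=cv2.INTER_CUBIC);save('c2',c)
```

```text
(no output)
```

View pics/c1.png

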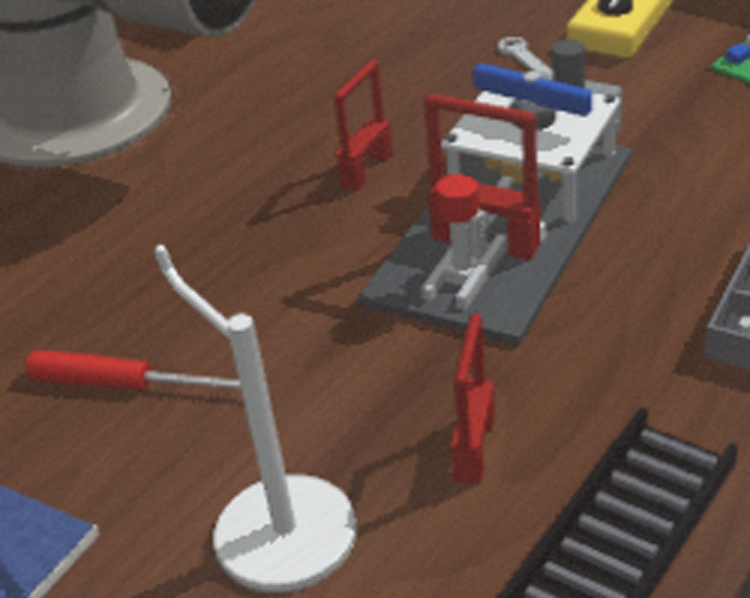

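View pics/c2.png

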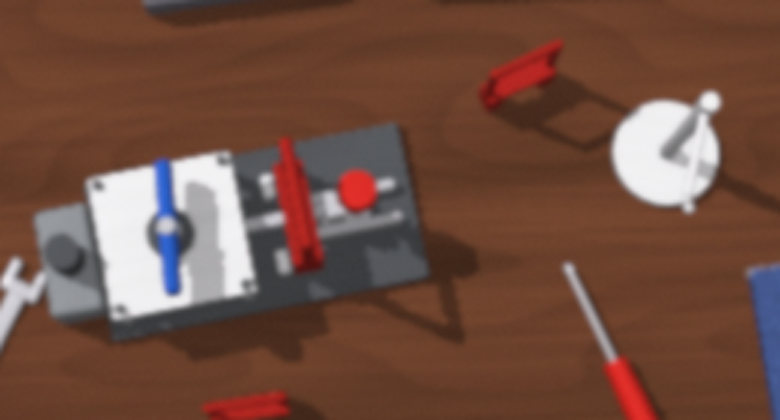

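Run:
```python
from h import *
a=snapshot('scene');b=snapshot('top')
save('d1',cv2.resize(b[235:315,215:355],None,fx=5.7,fy=5.7,interpolation=cv2.INTER_CUBIC))
save('d2',cv2.resize(b[220:280,400:460],None,fx=8,fy=8,interpolation=cv2.INTER_CUBIC))
save('d3',cv2.resize(a[200:310,265:375],None,fx=5.4,fy=5.4,interpolation=cv2.INTER_CUBIC))
save('d4',cv2.resize(a[270:400,190:280],None,fx=4.5,fy=4.5,interpolation=cv2.INTER_CUBIC))
```

```text
(no output)
```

View pics/d1.png

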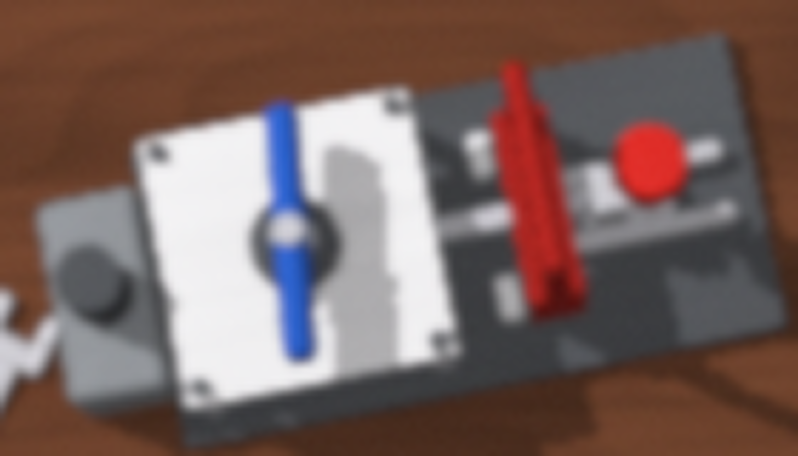

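View pics/d2.png

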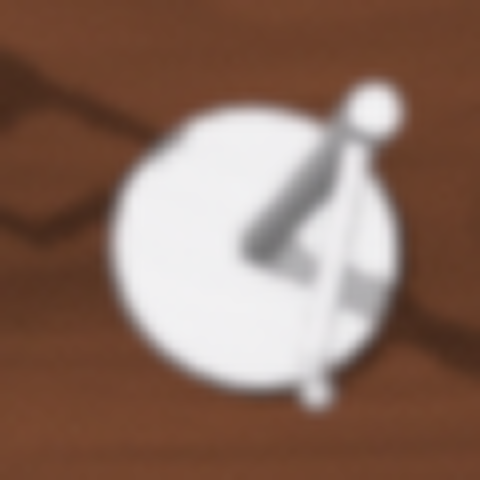

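View pics/d3.png

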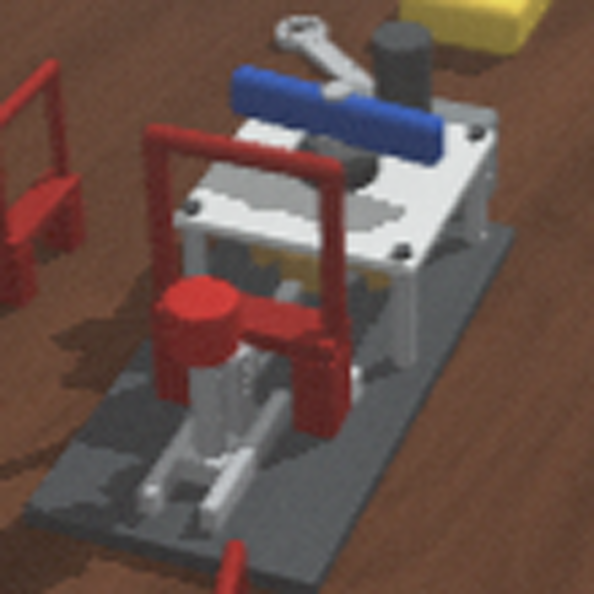

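View pics/d4.png

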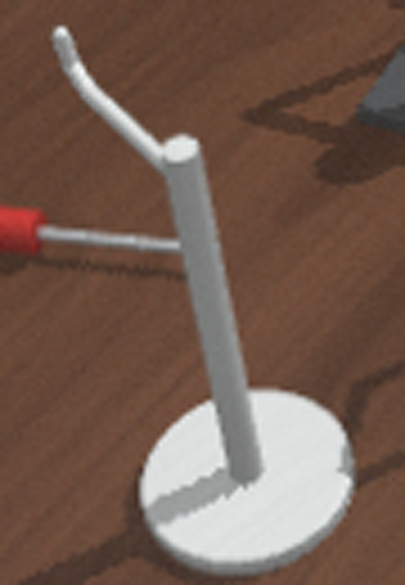

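Run:
```python
from h import *
d1=lambda x,y:(215+x/5.7-.4,235+y/5.7-.4); d2=lambda x,y:(400+x/8-.4,220+y/8-.4)
d3=lambda x,y:(265+x/5.4-.4,200+y/5.4-.4); d4=lambda x,y:(190+x/4.5-.4,270+y/4.5-.4)
np.set_printoptions(precision=1,suppress=True)
# masks
T=lambda n,a,b:print(n,*tri('top',a,'scene',b))
T('bar end far',d1(515,72),d3(154,136)); T('bar end near',d1(568,292),d3(336,168))
print('bar z162',onz('scene',*d3(154,136),162),onz('scene',*d3(336,168),162),onz('top',*d1(515,72),162))
T('knobtop',d1(651,160),d3(202,303)); print(onz('top',*d1(651,160),118))
T('spindlebutton',d1(288,228),d3(337,90))
print('spindle126',onz('top',*d1(290,230),126),[onz('top',*d1(*p),126) for p in((280,105),(300,355))])
c=np.array([onz('top',*d1(*p),78) for p in((135,140),(408,90),(460,350),(187,407))]);print('plate',c,c.mean(0),np.linalg.norm(c-np.roll(c,1,0),axis=1))
e=c-np.roll(c,1,0);print(np.degrees(np.arctan2(e[:,1],e[:,0])))
T('post',d2(375,110),d4(182,150));T('tip',d2(317,392),d4(60,33))
print('post220',onz('top',*d2(375,110),220),'tip226',onz('top',*d2(317,392),224),'foot',onz('top',*d2(255,245),8))
c=np.array([onz('top',*d1(*p),12) for p in((728,38),(785,325))]);print('base end',c,np.linalg.norm(c[0]-c[1]))
```

```text
bar end far [528.7  -0.2 195. ] 72.7745610407278
bar end near [506.4  32.7 129.5] 96.2214214597147
bar z162 [477.5   8.6 162. ] [565.6  27.3 162. ] [563.3  24.8 162. ]
knobtop [530.4 -35.9 112.9] 1.0450170161801655
[529.  -36.1 118. ]
spindlebutton [502. 132. 127.] 1.2939359869221285
spindle126 [500.7 130.7 126. ] [array([559.4, 134.3, 126. ]), array([442.8, 127.3, 126. ])]
plate [[554.8 207.6  78. ]
 [574.5  77.   78. ]
 [449.2  55.9  78. ]
 [426.5 184.6  78. ]] [501.3 131.3  78. ] [130.3 132.  127.1 130.7]
[  10.2  -81.4 -170.4  100. ]
post [ 574.9 -332.6  217.2] 1.548340715160339
tip [ 484.1 -306.5  222.5] 0.03835965608227121
post220 [ 573.7 -332.5  220. ] tip226 [ 483.9 -306.2  224. ] foot [ 574.9 -332.4    8. ]
base end [[ 609.1  -79.4   12. ]
 [ 464.7 -100.9   12. ]] 146.04574246262135
```

Run:
```python
from h import *
d1=lambda x,y:(215+x/5.7-.4,235+y/5.7-.4)
d3=lambda x,y:(265+x/5.4-.4,200+y/5.4-.4)
np.set_printoptions(precision=1,suppress=True)
T=lambda n,a,b:print(n,*tri('top',a,'scene',b))
T('B',d1(515,72),d3(336,168)); T('A',d1(562,285),d3(154,136))
# project predicted ends at z162 and z70 in top
for p in ((477.5,8.6,162),(565.6,27.3,162),(565,27,70),(477,9,70)): 
    u=proj('top',p); print((u+.4-[215,235])*5.7)
for n,p in(('a',(155,150)),('a2',(163,250)),('b',(335,180)),('b2',(335,290))): print(n,d3(*p))
```

```text
B [564.7  25.8 162.1] 3.3024553404640757
A [470.   10.3 157.4] 10.132983847468287
[557.4 258.4]
[509.4  67.3]
[514.1 109.3]
[558.1 290.4]
a (293.3037037037037, 227.37777777777777)
a2 (294.7851851851852, 245.8962962962963)
b (326.63703703703703, 232.9333333333333)
b2 (326.63703703703703, 253.3037037037037)
```

```bash
cat >> h.py <<'E'
from scipy.spatial.transform import Rotation as Ro
def st():
    s=ctrl.get_state();R=Ro.from_quat(s['orientation']).as_matrix()
    psi=np.degrees(np.arctan2(R[1,0],R[0,0]));tilt=np.degrees(np.arccos(-R[2,2]))
    print('t %.2f pos %s psi %.2f tilt %.2f F %s T %s w %.3f j %s'%(s['time_s'],np.round(s['eef_pos'],1),psi,tilt,np.round(s['ft_force'],1),np.round(s['ft_torque'],2),s['width'],np.round(s['joint_positions'],2)))
    return s,R,psi
def go(*T):
    s,R,psi=st();p=np.array(s['eef_pos'])
    for t in T:
        print('to',t,'tool-cm',np.round(R.T@(np.array(t,float)-p)/10,2));p=np.array(t,float)
E
python3 -c "
from h import *
np.set_printoptions(suppress=True)
s,R,psi=st();p=np.array(s['eef_pos'])
R2=R@Ro.from_rotvec([0,0,np.radians(psi-10.5)]).as_matrix()
print(psi-10.5, R2.T@(np.array([544.6,21.8,290])-p)/10, R2.T@np.array([0,0,-124])/10)"
```

```text
t 0.30 pos [ 140.9 -505.6  248.5] psi 15.57 tilt 0.02 F [-0.1  0.3  0.2] T [ 0.01 -0.04 -0.04] w 1.002 j [-1.45  0.34  1.52 -0.    1.28 -0.15]
5.072260925233019 [ 49.30171489 -44.50556657  -4.12841588] [-0.00028203  0.00525295 12.39999888]
```

Request:
arm_command --offset '[[0, 0, -4.1], [3.79, -3.42, 0], [3.79, -3.42, 0], [3.79, -3.42, 0], [3.79, -3.42, 0], [3.79, -3.42, 0], [3.79, -3.42, 0], [3.79, -3.42, 0], [3.79, -3.42, 0], [3.79, -3.42, 0], [3.79, -3.42, 0], [3.79, -3.42, 0], [3.79, -3.42, 0], [3.79, -3.42, 0], [0, 0, 0], [0, 0, 0]]' --turn '[[0, 0, 5], [0, 0, 0], [0, 0, 0], [0, 0, 0], [0, 0, 0], [0, 0, 0], [0, 0, 0], [0, 0, 0], [0, 0, 0], [0, 0, 0], [0, 0, 0], [0, 0, 0], [0, 0, 0], [0, 0, 0], [0, 0, 0], [0, 0, 0]]' --claw '[-1, -1, -1, -1, -1, -1, -1, -1, -1, -1, -1, -1, -1, -1, -1, -1]'

```text
time_s: 2.3
eef_pos: [543.3, 21.5, 289.4]
orientation: [0.996, 0.092, -0.001, 0.0]
ft_force: [0.1, -0.4, 0.1]
width: 0.997
```

```bash
python3 -c "
from h import *
go((544.6,21.8,290),(544.6,21.8,166))
a=snapshot('scene');b=snapshot('top')
save('e1',np.hstack([cv2.resize(a[140:320,220:400],(400,400)),cv2.resize(b[190:330,240:380],(400,400))]))"
```

```text
t 2.30 pos [543.3  21.5 289.4] psi 10.60 tilt 0.06 F [ 0.1 -0.4  0.1] T [-0.01  0.03  0.06] w 0.997 j [-0.1   0.35  1.4  -0.    1.39  1.28]
to (544.6, 21.8, 290) tool-cm [ 0.13 -0.   -0.06]
to (544.6, 21.8, 166) tool-cm [ 1.00e-02 -0.00e+00  1.24e+01]
```

View pics/e1.png

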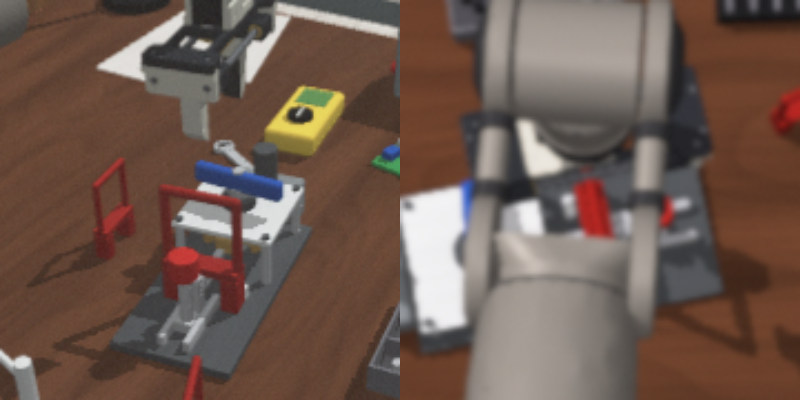

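The picture shows the open gripper above the lock bar (left panel, fingers near (195,120), bar at (200,195)). I will descend and close.

Request:
arm_command --offset '[[0.1, 0, 4], [0, 0, 4], [0, 0, 2.5], [0, 0, 1.8], [0, 0, 0], [0, 0, 0], [0, 0, 0], [0, 0, 0], [0, 0, 0], [0, 0, 0], [0, 0, 0]]' --turn '[[0, 0, 0], [0, 0, 0], [0, 0, 0], [0, 0, 0], [0, 0, 0], [0, 0, 0], [0, 0, 0], [0, 0, 0], [0, 0, 0], [0, 0, 0], [0, 0, 0]]' --claw '[-1, -1, -1, -1, -1, 1, 1, 1, 1, 1, 1]'

```text
time_s: 3.78
eef_pos: [544.7, 21.9, 166.7]
orientation: [0.996, 0.092, -0.0, 0.0]
ft_force: [-0.2, -0.5, 0.6]
width: 0.397
```

```bash
python3 -c "
from h import *
st()
a=snapshot('scene')
save('e2',cv2.resize(a[170:320,220:400],(720,600)))"
```

```text
t 3.77 pos [544.7  21.9 166.7] psi 10.58 tilt 0.01 F [-0.2 -0.5  0.6] T [-0.02  0.02  0.02] w 0.397 j [-0.1   0.46  1.59 -0.    1.1   1.29]
```

View pics/e2.png

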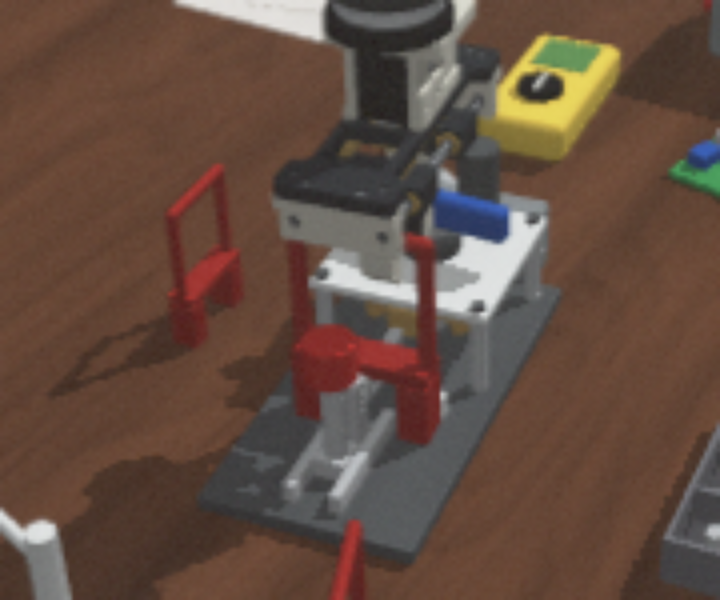

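Request:
arm_command --offset '[[0, 0, 0], [0, 0, 0], [0, 0, 0], [0, 0, 0], [0, 0, 0], [0, 0, 0]]' --turn '[[0, 0, 0], [0, 0, 0], [0, 0, 0], [0, 0, 0], [0, 0, 0], [0, 0, 0]]' --claw '[1, 1, 1, 1, 1, 1]'

```text
time_s: 4.58
eef_pos: [544.7, 21.9, 166.7]
orientation: [0.996, 0.092, -0.0, 0.0]
ft_force: [-0.0, -0.2, -0.5]
width: 0.123
```

```bash
python3 -c "
from h import *
st()"
```

```text
t 4.58 pos [544.7  21.9 166.7] psi 10.57 tilt 0.01 F [-0.  -0.2 -0.5] T [-0.06 -0.02 -0.05] w 0.123 j [-0.1   0.46  1.59 -0.    1.1   1.29]
```

Request:
arm_command --offset '[[0, 0, -1], [0, 0, -2], [0, 0, -3], [0, 0, -4], [0, 0, -3.5], [0, 0, 0], [0, 0, 0]]' --turn '[[0, 0, 0], [0, 0, 0], [0, 0, 0], [0, 0, 0], [0, 0, 0], [0, 0, 0], [0, 0, 0]]' --claw '[1, 1, 1, 1, 1, 1, 1]'

```text
time_s: 5.45
eef_pos: [544.1, 21.9, 300.8]
orientation: [0.996, 0.092, -0.001, -0.0]
ft_force: [-0.2, 0.6, -2.4]
width: 0.121
```

```bash
python3 -c "
from h import *
s,R,psi=st()
R2=R@Ro.from_rotvec([0,0,np.radians(-63.5)]).as_matrix()
print(R2.T@(np.array([446.6,-270.8,302])-s['eef_pos'])/10)
a=snapshot('scene')
save('e3',cv2.resize(a[140:320,200:420],(733,600)))"
```

```text
t 5.45 pos [544.1  21.9 300.8] psi 10.57 tilt 0.10 F [-0.2  0.6 -2.4] T [ 0.01 -0.01 -0.01] w 0.121 j [-0.1   0.35  1.37 -0.    1.42  1.29]
[-30.82737933  -1.34685557  -0.10936879]
```

View pics/e3.png

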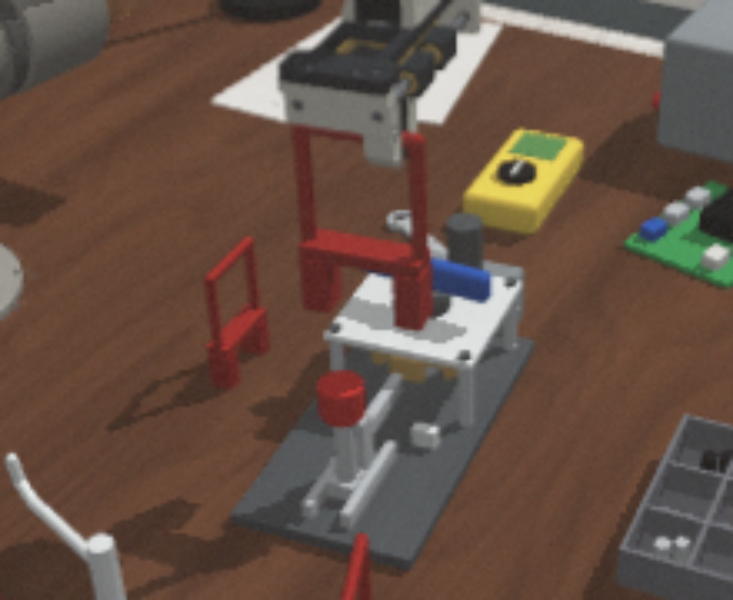

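Request:
arm_command --offset '[[0, 0, 0], [0, 0, 0], [0, 0, 0], [0, 0, 0], [0, 0, 0], [0, 0, 0], [0, -1.35, 0], [-2, 0, 0], [-4, 0, 0], [-4.8, 0, 0], [-4.8, 0, 0], [-4.8, 0, 0], [-4.8, 0, 0], [-3.6, 0, 0], [-2, 0, 0], [0, 0, 0], [0, 0, 0]]' --turn '[[0, 0, -10.6], [0, 0, -10.6], [0, 0, -10.6], [0, 0, -10.6], [0, 0, -10.6], [0, 0, -10.6], [0, 0, 0], [0, 0, 0], [0, 0, 0], [0, 0, 0], [0, 0, 0], [0, 0, 0], [0, 0, 0], [0, 0, 0], [0, 0, 0], [0, 0, 0], [0, 0, 0]]' --claw '[1, 1, 1, 1, 1, 1, 1, 1, 1, 1, 1, 1, 1, 1, 1, 1, 1]'

```text
time_s: 7.62
eef_pos: [447.9, -269.4, 301.6]
orientation: [0.798, 0.603, 0.0, -0.0]
ft_force: [0.0, 0.4, -1.8]
width: 0.121
```

```bash
python3 -c "
from h import *
go((446.6,-270.8,264),(537.9,-297,264),(537.9,-297,214))
a=snapshot('scene');b=snapshot('top')
save('e4',np.hstack([cv2.resize(a[180:420,80:320],(400,400)),cv2.resize(b[190:350,340:500],(400,400))]))"
```

```text
t 7.62 pos [ 447.9 -269.4  301.6] psi 74.18 tilt 0.05 F [ 0.   0.4 -1.8] T [ 0.02 -0.11 -0.03] w 0.121 j [-0.69  0.3   1.43  0.    1.41 -0.41]
to (446.6, -270.8, 264) tool-cm [-0.17 -0.09  3.76]
to (537.9, -297, 264) tool-cm [-0.03  9.5  -0.  ]
to (537.9, -297, 214) tool-cm [-0.  0.  5.]
```

View pics/e4.png

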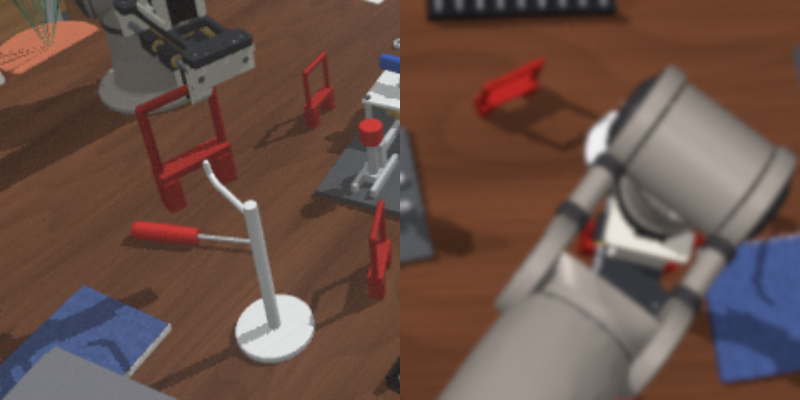

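Request:
arm_command --offset '[[-0.17, -0.1, 2], [0, 0, 1.76], [0, 0, 0]]' --turn '[[0, 0, 0], [0, 0, 0], [0, 0, 0]]' --claw '[1, 1, 1]'

```text
time_s: 8.1
eef_pos: [446.1, -270.8, 263.1]
orientation: [0.797, 0.603, -0.0, -0.001]
ft_force: [-0.3, 0.3, -1.3]
width: 0.118
```

```bash
python3 -c "
from h import *
s,R,psi=st()
p=np.array(s['eef_pos']);g=p-[0,0,5]; x=R[:,0]
a=snapshot('scene')
c=lambda q:tuple(np.round((proj('scene',q)-[130,200])*5).astype(int).tolist())
im=cv2.resize(a[200:320,130:290],(800,600),interpolation=cv2.INTER_CUBIC)
C=g-24*x
for q in (C+44*x,C-44*x,C+44*x-[0,0,92],C-44*x-[0,0,92],(484,-306.5,226),(498,-310.5,200),(574.5,-332.5,200)): print(c(q));cv2.circle(im,c(q),3,(0,255,0),-1)
save('e5',im)"
```

```text
t 8.10 pos [ 446.1 -270.8  263.1] psi 74.23 tilt 0.16 F [-0.3  0.3 -1.3] T [-0.02 -0.13 -0.02] w 0.118 j [-0.69  0.33  1.51  0.    1.31 -0.42]
(385, 216)
(187, 310)
(423, 390)
(239, 486)
(363, 378)
(394, 446)
(505, 549)
```

View pics/e5.png

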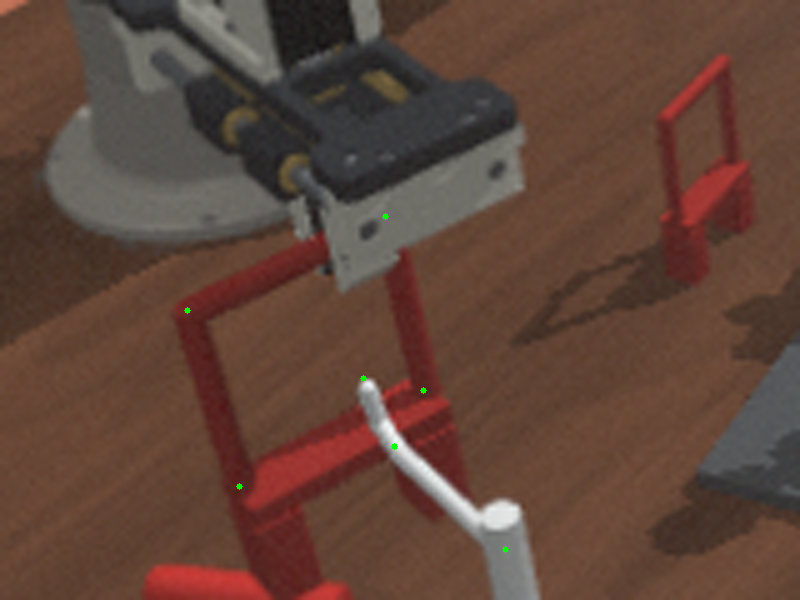

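Request:
arm_command --offset '[[0, 1, 0], [0, 2, 0], [0, 2, 0], [0, 2, 0], [0, 1.5, 0], [0, 1, 0], [0, 0, 0]]' --turn '[[0, 0, 0], [0, 0, 0], [0, 0, 0], [0, 0, 0], [0, 0, 0], [0, 0, 0], [0, 0, 0]]' --claw '[1, 1, 1, 1, 1, 1, 1]'

```text
time_s: 9.02
eef_pos: [538.3, -298.1, 264.2]
orientation: [0.798, 0.603, 0.0, 0.0]
ft_force: [-0.2, -0.5, -2.1]
width: 0.118
```

```bash
python3 -c "
from h import *
go((537.9,-297,264),(537.9,-297,220),(537.9,-297,214))
a=snapshot('scene')
im=cv2.resize(a[200:320,150:310],(800,600),interpolation=cv2.INTER_CUBIC)
save('e6',im)"
```

```text
t 9.03 pos [ 538.3 -298.1  264.2] psi 74.20 tilt 0.03 F [-0.2 -0.5 -2.1] T [-0.   -0.07  0.04] w 0.118 j [-0.63  0.5   1.23 -0.    1.41 -0.35]
to (537.9, -297, 264) tool-cm [ 0.09 -0.07  0.02]
to (537.9, -297, 220) tool-cm [ 0.  -0.   4.4]
to (537.9, -297, 214) tool-cm [ 0.  -0.   0.6]
```

View pics/e6.png

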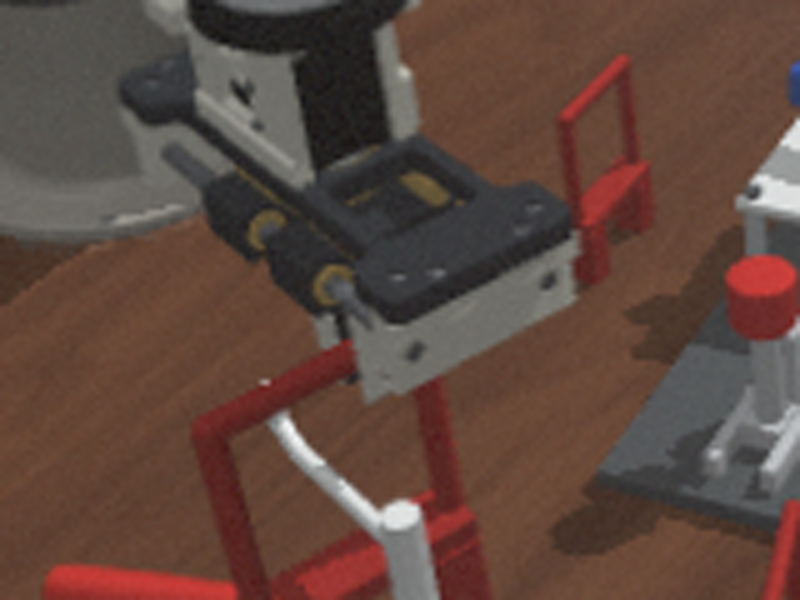

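Request:
arm_command --offset '[[0.05, -0.05, 1.5], [0, 0, 1.8], [0, 0, 1.2], [0, 0, 0.2], [0, 0, 0.1], [0, 0, 0]]' --turn '[[0, 0, 0], [0, 0, 0], [0, 0, 0], [0, 0, 0], [0, 0, 0], [0, 0, 0]]' --claw '[1, 1, 1, 1, 1, 1]'

```text
time_s: 9.82
eef_pos: [537.5, -297.6, 216.7]
orientation: [0.798, 0.603, 0.0, 0.001]
ft_force: [0.6, 0.5, -2.8]
width: 0.118
```

Request:
arm_command --offset '[[0, 0, 0.1], [0, 0, 0.1], [0, 0, 0]]' --turn '[[0, 0, 0], [0, 0, 0], [0, 0, 0]]' --claw '[1, 1, 1]'

```text
time_s: 10.2
eef_pos: [537.5, -297.5, 214.4]
orientation: [0.798, 0.603, 0.0, 0.0]
ft_force: [0.3, 0.6, -0.3]
width: 0.116
```

Request:
arm_command --offset '[[0, 0, 0.05], [0, 0, 0], [0, 0, 0], [0, 0, 0], [0, 0, 0], [0, 0, 0], [0, 0, 0]]' --turn '[[0, 0, 0], [0, 0, 0], [0, 0, 0], [0, 0, 0], [0, 0, 0], [0, 0, 0], [0, 0, 0]]' --claw '[1, 0.6, 0.4, 0.2, 0.2, 0.2, 0.2]'

```text
time_s: 11.08
eef_pos: [537.3, -297.4, 213.6]
orientation: [0.798, 0.603, -0.0, 0.0]
ft_force: [-0.5, -0.3, -0.7]
width: 0.402
```

```bash
python3 -c "
from h import *
st()
a=snapshot('scene')
im=cv2.resize(a[200:320,150:310],(800,600),interpolation=cv2.INTER_CUBIC)
save('e7',im)"
```

```text
t 11.07 pos [ 537.3 -297.4  213.6] psi 74.17 tilt 0.00 F [-0.5 -0.3 -0.7] T [-0.08 -0.07  0.04] w 0.402 j [-0.63  0.53  1.32 -0.    1.29 -0.35]
```

View pics/e7.png

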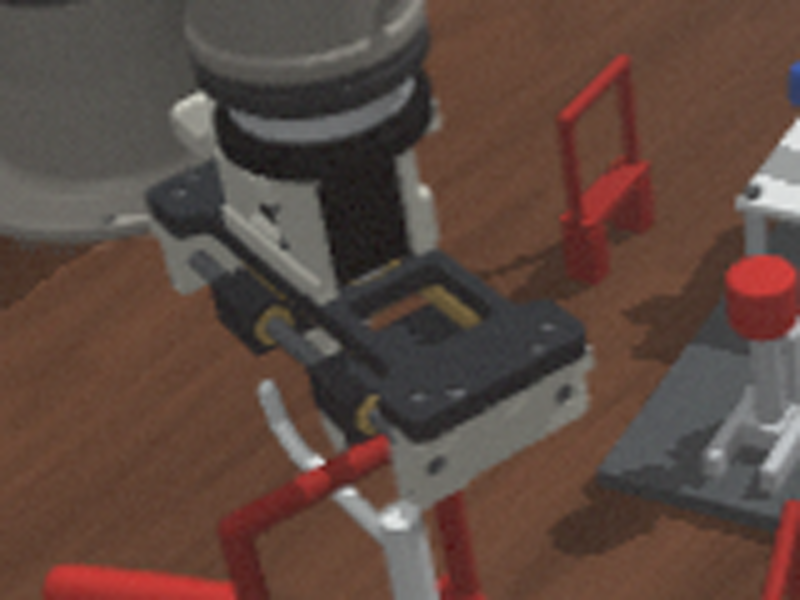

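Request:
arm_command --offset '[[0, 0, -0.5], [0, 0, -1], [0, 0, -2], [0, 0, -3], [0, 0, -3.5], [0, 0, 0]]' --turn '[[0, 0, 0], [0, 0, 0], [0, 0, 0], [0, 0, 0], [0, 0, 0], [0, 0, 0]]' --claw '[0.2, 0.2, 0.2, 0.2, 0.2, 0.2]'

```text
time_s: 11.88
eef_pos: [538.3, -298.0, 317.8]
orientation: [0.798, 0.603, 0.001, 0.004]
ft_force: [0.2, 0.4, -0.7]
width: 0.402
```

```bash
python3 -c "
from h import *
st()
a=snapshot('scene')
im=cv2.resize(a[220:400,150:390],(800,600),interpolation=cv2.INTER_CUBIC)
save('e8',im)"
```

```text
t 11.88 pos [ 538.3 -298.   317.8] psi 74.18 tilt 0.43 F [ 0.2  0.4 -0.7] T [-0.02 -0.09  0.05] w 0.402 j [-0.63  0.47  1.13 -0.    1.53 -0.35]
```

View pics/e8.png

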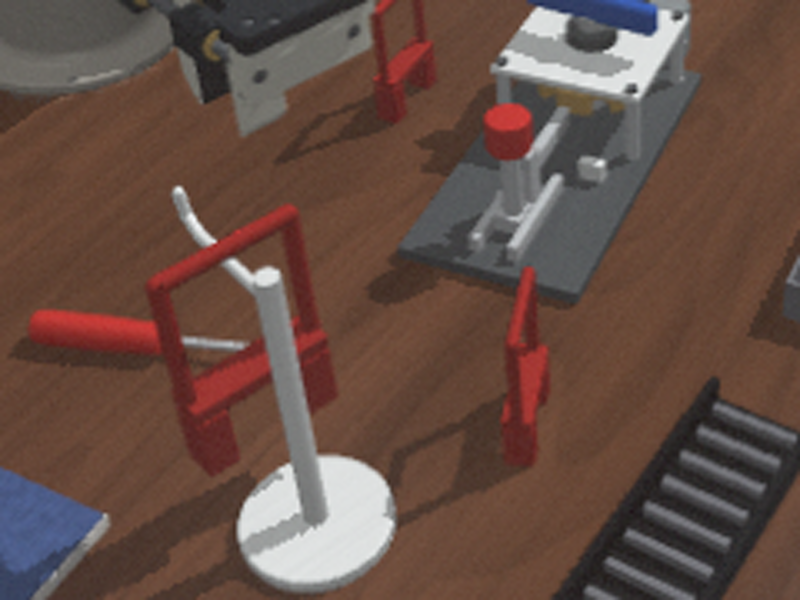

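```bash
python3 -c "
from h import *
s,R,psi=st()
R2=R@Ro.from_rotvec([0,0,np.radians(-25.4)]).as_matrix()
p=np.array(s['eef_pos']);
print(R2.T@(np.array([539.8,-95.2,200])-p)/10)
print(onz('top',384,226,50))"
```

```text
t 11.93 pos [ 537.7 -297.6  315.5] psi 74.18 tilt 0.21 F [-0.4 -0.1  0.1] T [ 0.01 -0.08  0.04] w 0.401 j [-0.63  0.47  1.14 -0.    1.53 -0.35]
[19.95609911  3.5442902  11.50714828]
[ 640.06388165 -195.71503311   50.        ]
```

Request:
arm_command --offset '[[0, 0, 0], [0, 0, 0], [0, 0, 0], [2, 0.35, 0], [4, 0.7, 0], [4, 0.7, 2], [4, 0.7, 3.5], [4, 0.7, 3.5], [2, 0.35, 2.5], [0, 0, 0], [0, 0, 0]]' --turn '[[0, 0, -8.5], [0, 0, -8.5], [0, 0, -8.4], [0, 0, 0], [0, 0, 0], [0, 0, 0], [0, 0, 0], [0, 0, 0], [0, 0, 0], [0, 0, 0], [0, 0, 0]]' --claw '[1, 1, 1, 1, 1, 1, 1, 1, 1, 1, 1]'

```text
time_s: 13.3
eef_pos: [539.0, -94.6, 199.6]
orientation: [0.646, 0.763, 0.0, 0.001]
ft_force: [-0.2, -0.7, 0.0]
width: 0.006
```

```bash
python3 -c "
from h import *
go((539.8,-95.2,114),(538.1,-85,114))
a=snapshot('scene')
im=cv2.resize(a[180:330,200:400],(800,600),interpolation=cv2.INTER_CUBIC)
save('e9',im)"
```

```text
t 13.30 pos [539.  -94.6 199.6] psi 99.51 tilt 0.10 F [-0.2 -0.7  0. ] T [ 0.04 -0.14 -0.02] w 0.006 j [-0.31  0.42  1.54 -0.    1.18 -0.48]
to (539.8, -95.2, 114) tool-cm [-0.06  0.06  8.56]
to (538.1, -85, 114) tool-cm [ 1.03  0.   -0.  ]
```

View pics/e9.png

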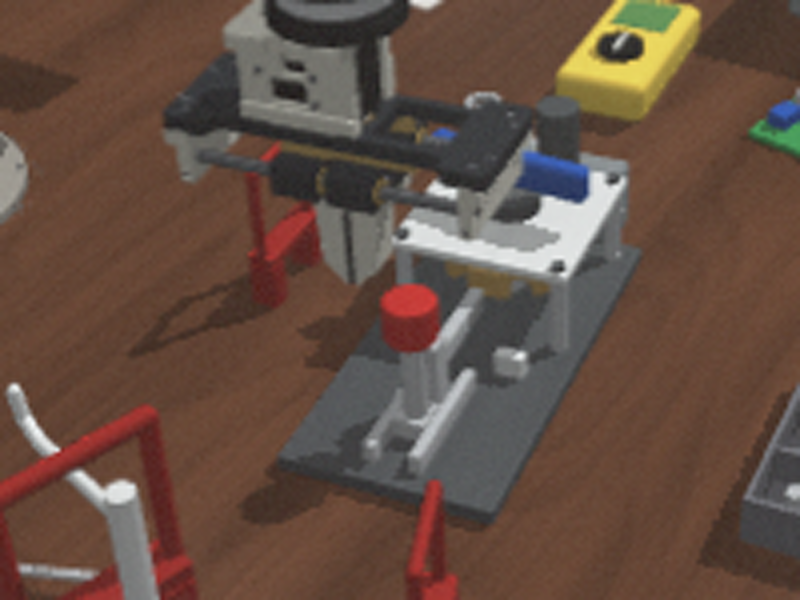

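Request:
arm_command --offset '[[0, 0, 4], [0, 0, 3], [0, 0, 1.56], [0, 0, 0], [0.6, 0, 0], [0.6, 0, 0], [0.4, 0, 0], [0, 0, 0]]' --turn '[[0, 0, 0], [0, 0, 0], [0, 0, 0], [0, 0, 0], [0, 0, 0], [0, 0, 0], [0, 0, 0], [0, 0, 0]]' --claw '[1, 1, 1, 1, 1, 1, 1, 1]'

```text
time_s: 14.35
eef_pos: [536.0, -78.1, 113.4]
orientation: [0.645, 0.764, 0.0, 0.0]
ft_force: [0.3, -0.2, -0.0]
width: 0.004
```

```bash
python3 -c "
from h import *
s,R,psi=st();p=np.array(s['eef_pos'])
u=np.array([-.168,.986,0]);k=np.array([529.7,-36,0])
d=(k-p);d[2]=0;print('along',d@u,'lat',d@np.array([.986,.168,0]))
a=snapshot('scene')
im=cv2.resize(a[200:320,240:400],(800,600),interpolation=cv2.INTER_CUBIC)
save('e10',im)"
```

```text
t 14.35 pos [536.  -78.1 113.4] psi 99.62 tilt 0.03 F [ 0.3 -0.2 -0. ] T [ 0.04 -0.1   0.02] w 0.004 j [-0.29  0.52  1.66 -0.    0.97 -0.45]
along 42.58281354006419 lat 0.8624349013907625
```

View pics/e10.png

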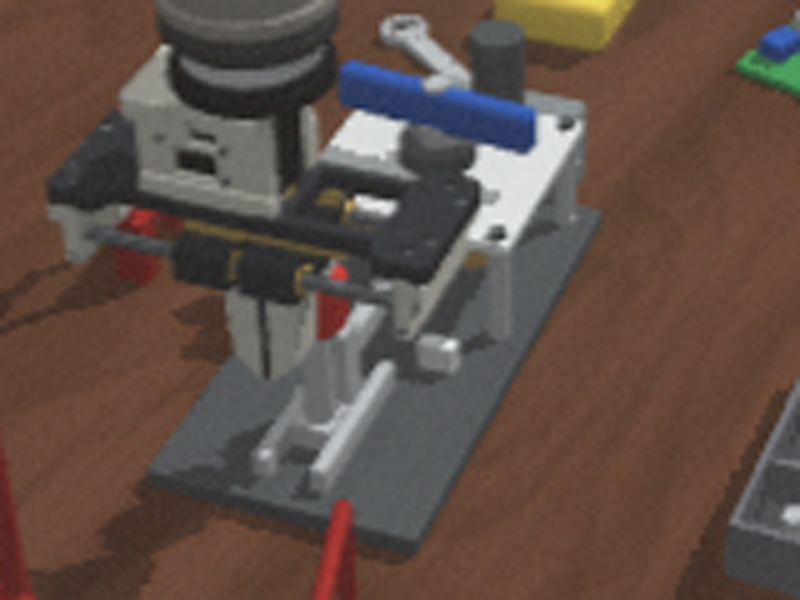

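Request:
arm_command --offset '[[0.5, 0, 0], [0.4, 0, 0], [0.2, 0, 0], [0.2, 0, 0], [0.2, 0, 0]]' --turn '[[0, 0, 0], [0, 0, 0], [0, 0, 0], [0, 0, 0], [0, 0, 0]]' --claw '[1, 1, 1, 1, 1]'

```text
time_s: 15.02
eef_pos: [533.7, -64.8, 113.1]
orientation: [0.645, 0.764, -0.001, 0.001]
ft_force: [-0.1, -7.1, -1.4]
width: 0.003
```

Request:
arm_command --offset '[[0.2, 0, 0], [0.2, 0, 0], [0, 0, 0]]' --turn '[[0, 0, 0], [0, 0, 0], [0, 0, 0]]' --claw '[1, 1, 1]'

```text
time_s: 15.4
eef_pos: [533.1, -61.2, 113.1]
orientation: [0.646, 0.764, -0.001, 0.001]
ft_force: [-0.1, -5.6, -1.4]
width: 0.002
```

Request:
arm_command --offset '[[0.2, 0, 0], [0.2, 0, 0], [0, 0, 0]]' --turn '[[0, 0, 0], [0, 0, 0], [0, 0, 0]]' --claw '[1, 1, 1]'

```text
time_s: 15.78
eef_pos: [532.4, -57.2, 113.1]
orientation: [0.646, 0.764, -0.001, 0.001]
ft_force: [0.3, -5.5, -1.7]
width: 0.004
```

Request:
arm_command --offset '[[0.2, 0, 0], [0.2, 0, 0], [0.2, 0, 0]]' --turn '[[0, 0, 0], [0, 0, 0], [0, 0, 0]]' --claw '[1, 1, 1]'

```text
time_s: 16.15
eef_pos: [531.4, -51.5, 113.1]
orientation: [0.646, 0.764, -0.001, 0.001]
ft_force: [0.1, -7.9, -1.7]
width: 0.003
```

Request:
arm_command --offset '[[0.1, 0, 0], [0.1, 0, 0], [0.1, 0, 0]]' --turn '[[0, 0, 0], [0, 0, 0], [0, 0, 0]]' --claw '[1, 1, 1]'

```text
time_s: 16.52
eef_pos: [531.1, -49.4, 113.1]
orientation: [0.646, 0.764, -0.001, 0.002]
ft_force: [-0.1, -10.5, -1.8]
width: 0.008
```

Request:
arm_command --offset '[[0.1, 0, 0], [0.1, 0, 0], [0.1, 0, 0]]' --turn '[[0, 0, 0], [0, 0, 0], [0, 0, 0]]' --claw '[1, 1, 1]'

```text
time_s: 16.9
eef_pos: [530.6, -46.5, 113.1]
orientation: [0.646, 0.764, -0.001, 0.002]
ft_force: [-0.5, -10.9, -1.7]
width: 0.004
```

Request:
arm_command --offset '[[0.1, 0, 0], [0.1, 0, 0], [0.1, 0, 0], [0.1, 0, 0], [0.1, 0, 0], [0, 0, 0]]' --turn '[[0, 0, 0], [0, 0, 0], [0, 0, 0], [0, 0, 0], [0, 0, 0], [0, 0, 0]]' --claw '[1, 1, 1, 1, 1, 1]'

```text
time_s: 17.65
eef_pos: [529.8, -41.7, 113.1]
orientation: [0.646, 0.764, -0.001, 0.002]
ft_force: [0.8, -13.0, -2.7]
width: 0.007
```

```bash
python3 -c "
from h import *
st()"
```

```text
t 17.65 pos [529.8 -41.7 113.1] psi 99.58 tilt 0.25 F [  0.8 -13.   -2.7] T [-1.89 -0.2  -0.06] w 0.007 j [-0.22  0.5   1.69 -0.    0.95 -0.39]
```

Request:
arm_command --offset '[[-1, 0, 0], [-2, 0, 0], [-1, 0, -2], [0, 0, -4], [0, 0, -4], [0, 0, -2], [0, 0, 0]]' --turn '[[0, 0, 0], [0, 0, 0], [0, 0, 0], [0, 0, 0], [0, 0, 0], [0, 0, 0], [0, 0, 0]]' --claw '[1, 1, 0.5, 0, -0.2, -0.2, -0.2]'

```text
time_s: 18.52
eef_pos: [536.8, -79.5, 234.5]
orientation: [0.646, 0.763, 0.001, 0.002]
ft_force: [-1.0, -0.4, 0.1]
width: 0.499
```

```bash
python3 -c "
from h import *
s,R,psi=st();p=np.array(s['eef_pos'])
R2=R@Ro.from_rotvec([0,0,np.radians(psi-3.4)]).as_matrix()
print(psi-3.4,R2.T@(np.array([501.2,131.2,225])-p)/10)
a=snapshot('scene');b=snapshot('top')
save('f1',np.hstack([cv2.resize(a[200:300,265:365],(400,400),interpolation=3),cv2.resize(b[235:315,260:340],(400,400),interpolation=3)]))"
```

```text
t 18.52 pos [536.8 -79.5 234.5] psi 99.54 tilt 0.21 F [-1.  -0.4  0.1] T [ 0.   -0.13 -0.02] w 0.499 j [-0.29  0.38  1.5   0.    1.25 -0.45]
96.14458111630601 [ -2.30399441 -21.24846294   0.91324542]
```

View pics/f1.png

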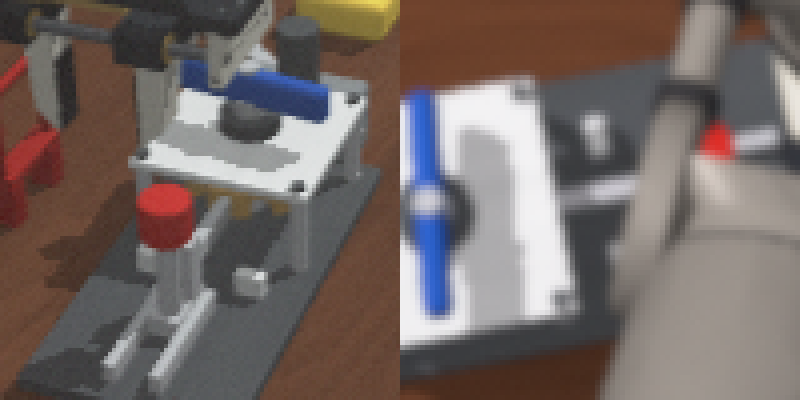

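```bash
python3 -c "
from h import *
u=np.array([-.168,.986,0])
k=onz('scene',305.6,248.9,118);k0=onz('scene',302.0,255.7,118);print(k,k0,(k-k0)@u)"
```

```text
[526.87367641 -12.93451082 118.        ] [534.58181078 -40.86511312 118.        ] 28.834540446896
```

Request:
arm_command --offset '[[0, 0, 0], [0, 0, 0], [0, 0, 0], [0, 0, 0], [0, 0, 0], [0, 0, 0], [0, 0, 0], [0, 0, 0], [0, 0, 0], [-0.5, -4.2, 0.2], [-0.5, -4.3, 0.2], [-0.5, -4.3, 0.2], [-0.5, -4.3, 0.2], [-0.3, -4.1, 0.1], [0, 0, 0], [0, 0, 0]]' --turn '[[0, 0, 10.7], [0, 0, 10.7], [0, 0, 10.7], [0, 0, 10.7], [0, 0, 10.7], [0, 0, 10.7], [0, 0, 10.7], [0, 0, 10.7], [0, 0, 10.5], [0, 0, 0], [0, 0, 0], [0, 0, 0], [0, 0, 0], [0, 0, 0], [0, 0, 0], [0, 0, 0]]' --claw '[-0.2, -0.2, -0.2, -0.2, -0.2, -0.2, -0.2, -0.2, -0.2, -0.2, -0.2, -0.2, -0.2, -0.2, -0.2, -0.2]'

```text
time_s: 20.62
eef_pos: [499.9, 131.2, 222.9]
orientation: [1.0, 0.031, -0.001, 0.0]
ft_force: [0.2, -0.4, 0.1]
width: 0.598
```

```bash
python3 -c "
from h import *
go((501.2,131.2,225),(501.2,131.2,125))
a=snapshot('scene')
save('f2',cv2.resize(a[180:300,250:410],(800,600),interpolation=3))"
```

```text
t 20.62 pos [499.9 131.2 222.9] psi 3.50 tilt 0.12 F [ 0.2 -0.4  0.1] T [0.04 0.04 0.01] w 0.598 j [ 0.11  0.35  1.59 -0.    1.21  1.62]
to (501.2, 131.2, 225) tool-cm [ 0.13  0.01 -0.21]
to (501.2, 131.2, 125) tool-cm [ 0.02 -0.01 10.  ]
```

View pics/f2.png

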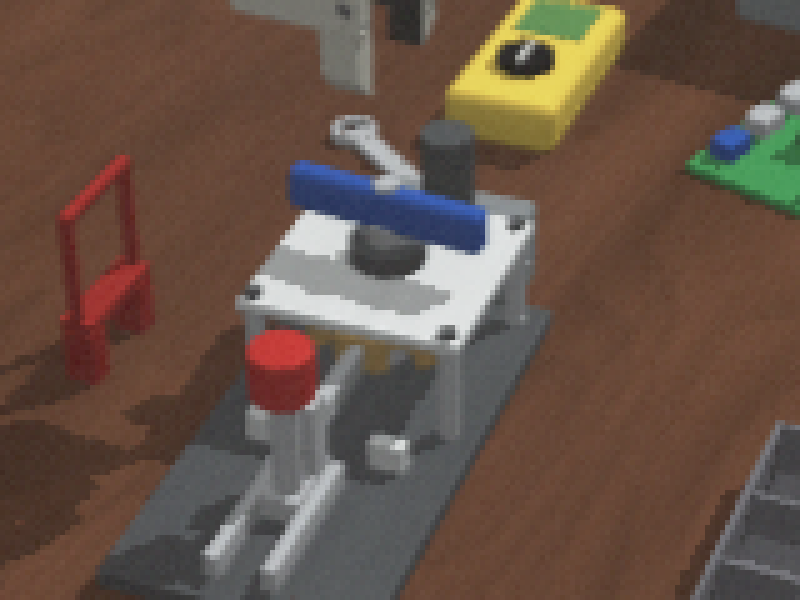

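Request:
arm_command --offset '[[0.13, 0, 3], [0, 0, 3], [0, 0, 2], [0, 0, 1.3], [0, 0, 0.4], [0, 0, 0], [0, 0, 0], [0, 0, 0], [0, 0, 0], [0, 0, 0], [0, 0, 0]]' --turn '[[0, 0, 0], [0, 0, 0], [0, 0, 0], [0, 0, 0], [0, 0, 0], [0, 0, 0], [0, 0, 0], [0, 0, 0], [0, 0, 0], [0, 0, 0], [0, 0, 0]]' --claw '[-0.2, -0.2, -0.2, -0.2, -0.2, 0.5, 1, 1, 1, 1, 1]'

```text
time_s: 22.05
eef_pos: [501.6, 130.4, 127.3]
orientation: [1.0, 0.03, 0.0, 0.001]
ft_force: [-0.1, -7.1, 1.1]
width: 0.173
```

```bash
python3 -c "
from h import *
st()
a=snapshot('scene')
save('f3',cv2.resize(a[180:300,250:410],(800,600),interpolation=3))"
```

```text
t 22.05 pos [501.6 130.4 127.3] psi 3.49 tilt 0.13 F [-0.1 -7.1  1.1] T [-1.13  0.05 -0.08] w 0.173 j [ 0.11  0.46  1.71 -0.    0.97  1.62]
```

View pics/f3.png

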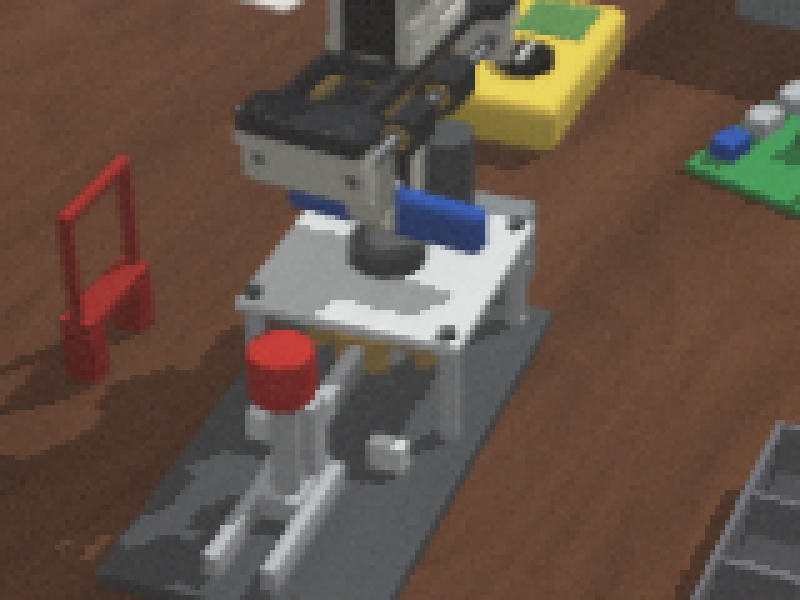

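Request:
arm_command --offset '[[0, 0.1, 0], [0, 0, 0], [0, 0, 0]]' --turn '[[0, 0, 0], [0, 0, -2.5], [0, 0, -2.5]]' --claw '[1, 1, 1]'

```text
time_s: 22.48
eef_pos: [501.6, 130.3, 127.3]
orientation: [0.997, 0.074, 0.0, 0.0]
ft_force: [-0.8, -2.5, 2.1]
width: 0.172
```

```bash
python3 -c "
from h import *
st()"
```

```text
t 22.48 pos [501.6 130.3 127.3] psi 8.53 tilt 0.04 F [-0.8 -2.5  2.1] T [-0.68  0.06 -0.26] w 0.172 j [ 0.11  0.46  1.71 -0.    0.97  1.53]
```

Request:
arm_command --offset '[[0, 0, 0], [0, 0, 0], [0, 0, 0]]' --turn '[[0, 0, -2.5], [0, 0, -2.5], [0, 0, 0]]' --claw '[1, 1, 1]'

```text
time_s: 22.85
eef_pos: [501.6, 130.3, 127.3]
orientation: [0.993, 0.117, 0.0, 0.0]
ft_force: [-0.8, -5.1, 2.8]
width: 0.171
```

```bash
python3 -c "
from h import *
st()"
```

```text
t 22.85 pos [501.6 130.3 127.3] psi 13.46 tilt 0.05 F [-0.8 -5.1  2.8] T [-0.81  0.05 -0.01] w 0.171 j [ 0.11  0.46  1.71 -0.    0.97  1.44]
```

Request:
arm_command --offset '[[0, 0, 0], [0, 0, 0], [0, 0, 0]]' --turn '[[0, 0, -2.5], [0, 0, -2.5], [0, 0, 0]]' --claw '[1, 1, 1]'

```text
time_s: 23.22
eef_pos: [501.7, 130.3, 127.3]
orientation: [0.987, 0.16, 0.0, 0.0]
ft_force: [-0.7, -5.9, 3.6]
width: 0.17
```

```bash
python3 -c "
from h import *
st()"
```

```text
t 23.23 pos [501.7 130.3 127.3] psi 18.43 tilt 0.06 F [-0.7 -5.9  3.6] T [-0.93  0.07  0.07] w 0.170 j [ 0.11  0.46  1.71 -0.    0.97  1.36]
```

Request:
arm_command --offset '[[0, 0.05, 0], [0, 0, 0], [0, 0, 0]]' --turn '[[0, 0, -2.5], [0, 0, -2.5], [0, 0, 0]]' --claw '[1, 1, 1]'

```text
time_s: 23.6
eef_pos: [501.7, 130.2, 127.3]
orientation: [0.979, 0.203, 0.0, 0.0]
ft_force: [-1.1, -3.6, 5.2]
width: 0.173
```

```bash
python3 -c "
from h import *
st()
a=snapshot('scene');b=snapshot('top')
save('f4',np.hstack([cv2.resize(a[210:300,270:360],(450,450),interpolation=3)]))"
```

```text
t 23.60 pos [501.7 130.2 127.3] psi 23.41 tilt 0.02 F [-1.1 -3.6  5.2] T [-0.62  0.12  0.05] w 0.173 j [ 0.11  0.46  1.71 -0.    0.97  1.27]
```

View pics/f4.png

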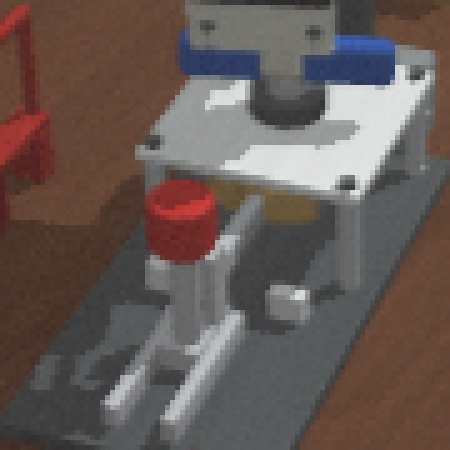

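Request:
arm_command --offset '[[0, 0, 0], [0, 0, 0], [0, 0, 0]]' --turn '[[0, 0, -2.5], [0, 0, -2.5], [0, 0, 0]]' --claw '[1, 1, 1]'

```text
time_s: 24.08
eef_pos: [501.7, 130.2, 127.3]
orientation: [0.969, 0.246, 0.0, 0.0]
ft_force: [-1.4, -3.8, 4.5]
width: 0.17
```

```bash
python3 -c "
from h import *
st()"
```

```text
t 24.07 pos [501.7 130.2 127.3] psi 28.45 tilt 0.03 F [-1.4 -3.8  4.5] T [-0.64  0.18  0.19] w 0.170 j [ 0.11  0.46  1.71 -0.    0.97  1.18]
```

Request:
arm_command --offset '[[0, 0, 0], [0, 0, 0], [0, 0, 0]]' --turn '[[0, 0, -2.5], [0, 0, -2.5], [0, 0, 0]]' --claw '[1, 1, 1]'

```text
time_s: 24.45
eef_pos: [501.7, 130.2, 127.2]
orientation: [0.958, 0.288, 0.0, 0.0]
ft_force: [-2.3, -3.3, 5.4]
width: 0.175
```

```bash
python3 -c "
from h import *
st()
a=snapshot('scene')
save('f5',np.hstack([cv2.resize(a[210:300,270:360],(450,450),interpolation=3)]))"
```

```text
t 24.45 pos [501.7 130.2 127.2] psi 33.43 tilt 0.03 F [-2.3 -3.3  5.4] T [-0.67  0.17  0.09] w 0.175 j [ 0.11  0.46  1.71 -0.    0.97  1.09]
```

View pics/f5.png

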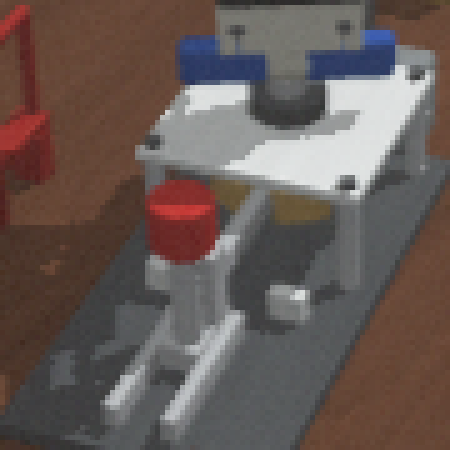

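Request:
arm_command --offset '[[0, 0, 0], [0, 0, 0]]' --turn '[[0, 0, -2.5], [0, 0, 0]]' --claw '[1, 1]'

```text
time_s: 24.75
eef_pos: [501.8, 130.1, 127.3]
orientation: [0.951, 0.308, 0.0, 0.0]
ft_force: [-1.0, -3.0, 6.0]
width: 0.173
```

```bash
python3 -c "
from h import *
st()"
```

```text
t 24.75 pos [501.8 130.1 127.3] psi 35.93 tilt 0.03 F [-1. -3.  6.] T [-0.64  0.14  0.04] w 0.173 j [ 0.11  0.46  1.71 -0.    0.97  1.05]
```

Request:
arm_command --offset '[[0, 0, 0], [0, 0, 0]]' --turn '[[0, 0, -2.5], [0, 0, 0]]' --claw '[1, 1]'

```text
time_s: 25.0
eef_pos: [501.7, 130.1, 127.2]
orientation: [0.945, 0.328, 0.0, 0.0]
ft_force: [-1.6, -3.6, 5.0]
width: 0.174
```

```bash
python3 -c "
from h import *
st()
a=snapshot('scene')
save('f6',np.hstack([cv2.resize(a[210:300,270:360],(450,450),interpolation=3)]))"
```

```text
t 25.00 pos [501.7 130.1 127.2] psi 38.35 tilt 0.02 F [-1.6 -3.6  5. ] T [-0.74  0.17 -0.52] w 0.174 j [0.11 0.46 1.71 0.   0.97 1.01]
```

View pics/f6.png

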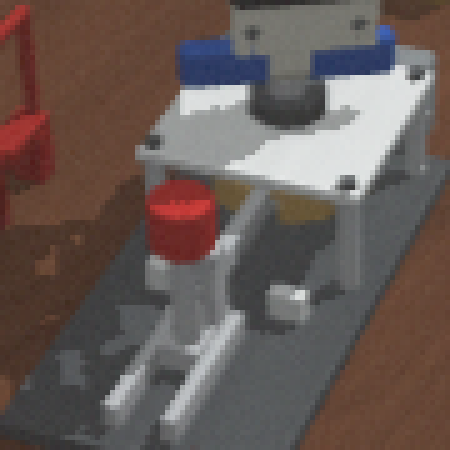

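Request:
arm_command --offset '[[0, 0, 0], [0, 0, 0], [0, 0, 0]]' --turn '[[0, 0, 2.5], [0, 0, 2], [0, 0, 0]]' --claw '[1, 1, 1]'

```text
time_s: 25.42
eef_pos: [501.7, 130.1, 127.2]
orientation: [0.957, 0.291, 0.0, 0.0]
ft_force: [-1.7, -3.5, 5.4]
width: 0.173
```

```bash
python3 -c "
from h import *
st()"
```

```text
t 25.43 pos [501.7 130.1 127.2] psi 33.87 tilt 0.03 F [-1.7 -3.5  5.4] T [-0.7   0.12 -0.07] w 0.173 j [ 0.11  0.46  1.71 -0.    0.97  1.09]
```

Request:
arm_command --offset '[[0, 0, 0], [0, 0, 0], [0, 0, 0], [0, 0, 0], [0, 0, -2], [0, 0, -3], [0, 0, -4], [0, 0, -1], [0, 0, 0]]' --turn '[[0, 0, 0], [0, 0, 0], [0, 0, 0], [0, 0, 0], [0, 0, 0], [0, 0, 0], [0, 0, 0], [0, 0, 0], [0, 0, 0]]' --claw '[0.3, 0.1, 0, -0.1, -0.1, -0.1, -0.1, -0.1, -0.1]'

```text
time_s: 26.55
eef_pos: [501.6, 130.3, 227.0]
orientation: [0.956, 0.292, 0.0, 0.0]
ft_force: [-0.1, 0.8, -0.3]
width: 0.545
```

```bash
python3 -c "
from h import *
s,R,psi=st();p=np.array(s['eef_pos'])
R2=R@Ro.from_rotvec([0,0,np.radians(psi-99.6)]).as_matrix()
print(psi-99.6,R2.T@(np.array([534.7,-74,200])-p)/10)
"
```

```text
t 26.55 pos [501.6 130.3 227. ] psi 33.97 tilt 0.04 F [-0.1  0.8 -0.3] T [-0.02  0.02  0.01] w 0.545 j [ 0.11  0.35  1.58 -0.    1.21  1.08]
-65.62926164747773 [-20.69250162  -0.14825747   2.70420519]
```

Request:
arm_command --offset '[[0, 0, 0], [0, 0, 0], [0, 0, 0], [0, 0, 0], [0, 0, 0], [0, 0, 0], [-2, -0.15, 0], [-4, 0, 0], [-4, 0, 0], [-4, 0, 0], [-4, 0, 0.7], [-2.7, 0, 2], [0, 0, 0], [0, 0, 0]]' --turn '[[0, 0, -10.7], [0, 0, -10.7], [0, 0, -10.7], [0, 0, -10.7], [0, 0, -10.7], [0, 0, -10.7], [0, 0, -1.4], [0, 0, 0], [0, 0, 0], [0, 0, 0], [0, 0, 0], [0, 0, 0], [0, 0, 0], [0, 0, 0]]' --claw '[1, 1, 1, 1, 1, 1, 1, 1, 1, 1, 1, 1, 1, 1]'

```text
time_s: 28.3
eef_pos: [533.7, -73.5, 199.2]
orientation: [0.646, 0.764, -0.0, -0.001]
ft_force: [-0.7, -0.1, 0.3]
width: 0.007
```

```bash
python3 -c "
from h import *
go((534.7,-74,113),(529.8,-41.7,113))
a=snapshot('scene')
save('g1',np.hstack([cv2.resize(a[200:300,250:370],(720,600),interpolation=3)]))
"
```

```text
t 28.30 pos [533.7 -73.5 199.2] psi 99.57 tilt 0.11 F [-0.7 -0.1  0.3] T [ 0.   -0.12 -0.01] w 0.007 j [-0.28  0.41  1.56  0.    1.17 -0.45]
to (534.7, -74, 113) tool-cm [-0.08  0.11  8.62]
to (529.8, -41.7, 113) tool-cm [3.27 0.05 0.  ]
```

View pics/g1.png

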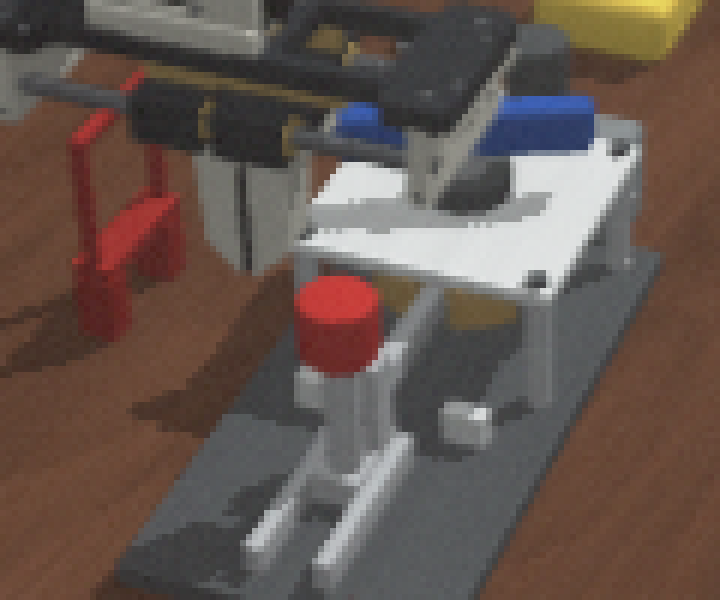

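Request:
arm_command --offset '[[-0.1, 0.1, 4], [0, 0, 3], [0, 0, 1.6], [0, 0, 0], [1, 0, 0], [1.2, 0, 0], [0.6, 0, 0], [0.2, 0, 0], [0.2, 0, 0], [0.2, 0, 0], [0.2, 0, 0]]' --turn '[[0, 0, 0], [0, 0, 0], [0, 0, 0], [0, 0, 0], [0, 0, 0], [0, 0, 0], [0, 0, 0], [0, 0, 0], [0, 0, 0], [0, 0, 0], [0, 0, 0]]' --claw '[1, 1, 1, 1, 1, 1, 1, 1, 1, 1, 1]'

```text
time_s: 29.72
eef_pos: [529.6, -40.9, 114.1]
orientation: [0.646, 0.764, -0.001, 0.001]
ft_force: [0.1, -7.2, -0.3]
width: 0.006
```

```bash
python3 -c "
from h import *
st()
"
```

```text
t 29.73 pos [529.6 -40.9 114.1] psi 99.58 tilt 0.15 F [ 0.1 -7.2 -0.3] T [-1.24 -0.15 -0.07] w 0.006 j [-0.22  0.5   1.69 -0.    0.95 -0.39]
```

Request:
arm_command --offset '[[0.15, 0, 0], [0.15, 0, 0], [0.15, 0, 0], [0, 0, 0]]' --turn '[[0, 0, 0], [0, 0, 0], [0, 0, 0], [0, 0, 0]]' --claw '[1, 1, 1, 1]'

```text
time_s: 30.22
eef_pos: [528.8, -36.6, 114.1]
orientation: [0.646, 0.764, -0.001, 0.001]
ft_force: [1.1, -6.5, -0.7]
width: 0.006
```

Request:
arm_command --offset '[[0.1, 0, 0], [0.1, 0, 0], [0.1, 0, 0], [0, 0, 0]]' --turn '[[0, 0, 0], [0, 0, 0], [0, 0, 0], [0, 0, 0]]' --claw '[1, 1, 1, 1]'

```text
time_s: 30.72
eef_pos: [528.3, -33.7, 114.1]
orientation: [0.646, 0.764, -0.001, 0.001]
ft_force: [0.6, -6.1, 0.3]
width: 0.009
```

Request:
arm_command --offset '[[0.1, 0, 0], [0.05, 0, 0], [0, 0, 0]]' --turn '[[0, 0, 0], [0, 0, 0], [0, 0, 0]]' --claw '[1, 1, 1]'

```text
time_s: 31.1
eef_pos: [528.1, -32.2, 114.1]
orientation: [0.646, 0.764, -0.001, 0.001]
ft_force: [-0.1, -7.2, -1.0]
width: 0.007
```

Request:
arm_command --offset '[[0.05, 0, 0], [0.05, 0, 0], [0, 0, 0]]' --turn '[[0, 0, 0], [0, 0, 0], [0, 0, 0]]' --claw '[1, 1, 1]'

```text
time_s: 31.48
eef_pos: [527.9, -31.2, 114.1]
orientation: [0.646, 0.764, -0.001, 0.001]
ft_force: [0.1, -6.7, 0.0]
width: 0.002
```

Request:
arm_command --offset '[[0.05, 0, 0], [0, 0, 0]]' --turn '[[0, 0, 0], [0, 0, 0]]' --claw '[1, 1]'

```text
time_s: 31.72
eef_pos: [527.8, -30.8, 114.1]
orientation: [0.646, 0.764, -0.001, 0.001]
ft_force: [0.5, -6.3, -0.4]
width: 0.006
```

Request:
arm_command --offset '[[0.05, 0, 0], [0, 0, 0]]' --turn '[[0, 0, 0], [0, 0, 0]]' --claw '[1, 1]'

```text
time_s: 31.98
eef_pos: [527.8, -30.3, 114.1]
orientation: [0.646, 0.764, -0.001, 0.001]
ft_force: [0.3, -7.4, -0.9]
width: 0.004
```

Request:
arm_command --offset '[[0.05, 0, 0], [0, 0, 0]]' --turn '[[0, 0, 0], [0, 0, 0]]' --claw '[1, 1]'

```text
time_s: 32.22
eef_pos: [527.8, -30.2, 114.1]
orientation: [0.646, 0.764, -0.001, 0.001]
ft_force: [0.9, -9.4, -1.0]
width: 0.003
```

Request:
arm_command --offset '[[0.05, 0, 0], [0, 0, 0]]' --turn '[[0, 0, 0], [0, 0, 0]]' --claw '[1, 1]'

```text
time_s: 32.48
eef_pos: [527.8, -30.1, 114.1]
orientation: [0.646, 0.764, -0.001, 0.002]
ft_force: [0.4, -10.5, -0.4]
width: 0.003
```

Request:
arm_command --offset '[[0.05, 0, 0], [0, 0, 0]]' --turn '[[0, 0, 0], [0, 0, 0]]' --claw '[1, 1]'

```text
time_s: 32.72
eef_pos: [527.8, -30.0, 114.1]
orientation: [0.646, 0.764, -0.001, 0.002]
ft_force: [-0.7, -11.6, -1.0]
width: 0.004
```

Request:
arm_command --offset '[[-0.5, 0, 0], [-1.5, 0, 0], [-3, 0, 0], [-2, 0, -2], [0, 0, -4], [0, 0, -4], [-4, 0, -4], [-4, 0, 0], [-4, 3, 0], [0, 0, 0], [0, 0, 0]]' --turn '[[0, 0, 0], [0, 0, 0], [0, 0, 0], [0, 0, 0], [0, 0, 0], [0, 0, 0], [0, 0, 0], [0, 0, 0], [0, 0, 0], [0, 0, 0], [0, 0, 0]]' --claw '[1, 1, 1, 1, 1, 1, 1, 1, 1, 1, 1]'

```text
time_s: 34.1
eef_pos: [587.9, -209.6, 253.4]
orientation: [0.646, 0.764, -0.0, -0.001]
ft_force: [-1.4, 0.1, 0.0]
width: 0.004
```

```bash
python3 -c "
from h import *
st()
a=snapshot('scene');b=snapshot('top')
save('g2',cv2.resize(a[180:390,150:430],(800,600),interpolation=3))
save('g3',cv2.resize(b[200:350,220:460],(800,500),interpolation=3))
"
```

```text
t 34.10 pos [ 587.9 -209.6  253.4] psi 99.56 tilt 0.09 F [-1.4  0.1  0. ] T [ 0.01 -0.18  0.04] w 0.004 j [-0.47  0.53  1.22  0.    1.4  -0.63]
```

View pics/g2.png

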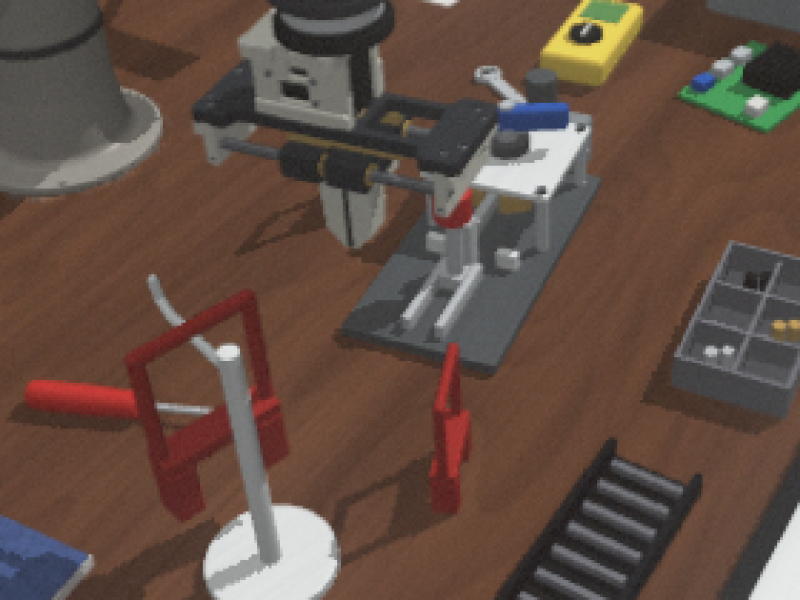

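View pics/g3.png

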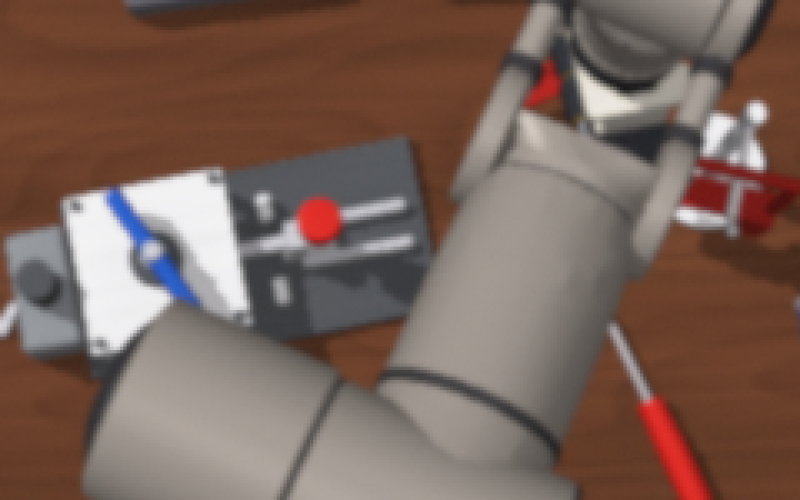

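```bash
python3 -c "
from h import *
u=np.array([-.168,.986,0])
b=snapshot('top').astype(int)
m=((b[...,0]>170)&(b[...,1]<80)&(b[...,2]<80)).astype(np.uint8);m[:255]=0;m[280:]=0;m[:,:300]=0;m[:,335:]=0
ys,xs=np.nonzero(m);print(len(xs),xs.mean(),ys.mean())
k=onz('top',xs.mean(),ys.mean(),116);k0=onz('top',328.8,262.7,116);print(k,k0,(k-k0)@u)
st()"
```

```text
120 315.2 265.39166666666665
[ 5.23385663e+02 -2.12393462e-02  1.16000000e+02] [529.30912652 -36.10749371 116.        ] 36.576188629895974
t 34.25 pos [ 588.  -208.8  254.4] psi 99.62 tilt 0.00 F [-0.8  0.5 -0.6] T [ 0.02 -0.11 -0.09] w 0.003 j [-0.46  0.52  1.22  0.    1.4  -0.63]
```

Knob travel measured in the top view is 36.6 mm (home is 36), and the lock hangs still on the rod. The robot touches nothing, so I am handing in.

```bash
python3 -c "
from h import *
print(ctrl.finish_job())"
```

```text
the job is handed in; nothing more can be done
None
```

The drive is in gear and the job is handed in at 34 s; finish_job gives no verdict, so the result rests on the checks below.

**What I did**
- I took the lock, the largest of the three red ones, off the slide. It now hangs by its loop bar about half-way along the hook rod.
- I eased the knob in until the teeth clashed, at 10–13 N.
- I turned the spindle about 35° counter-clockwise until it caught, at 0.5 N m, then backed it off about 4.5° into its play.
- I pushed the knob home at about 7 N against friction, stopping at about 12 N on the end stop, and withdrew.

**Last checks**
- **Knob:** the top view gives a travel of 36.6 mm, and fully home is 36 mm.
- **Nose:** the push force at the same knob position fell from 13 N to 7 N, so the nose had dropped into a slot. I did not measure the distance from nose to knob.
- **Lock:** it hangs between post and tip, and looks the same in pictures 22 s apart. I judged this from the pictures and did not measure its position.
- **Robot:** the wrist force was within about 1 N of zero, and the arm was clear of everything.
- **Bystanders:** those in the last pictures look unmoved. I did not measure them, and the arm hides part of the view.

**One disagreement:** a scene-view estimate during the first push gave 29 mm of knob travel, against about 25 mm from the arm position. I trusted the arm position because my reading of the knob's starting point in that view was poor. The later push agreed with it.

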